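# Index the closing stand's turret to the head that fits the waiting bottle

### The job

Look which vessel stands on the round plate of the closing stand and turn the leaning turret, by its bar knob only, until the head made for it (thin rod for the corked bottle, hollow bell for the crown-capped bottle, broad disc for the lidded jar) points straight down over it and has clicked home. Then let go; do not push on the heads themselves, do not bump the strip light above, and leave the bottles, the jar and everything else on the bench where they stand.

Things in the scene. Friction and masses are not known exactly. Their poses are not given: they have to be found in the camera images.
- press: Closing stand, fixed: grey frame 250 x 410 mm; two square posts at y = +-150 mm, 240 mm high, carry a leaning cross-bar in which the turret turns. Origin: on the bench under the middle of the round steel plate (84 mm across, 8 mm thick) for the vessel. x points level to the rear, z up. Turret axis: in the x-z plane, 40 degrees from vertical, its upper end (knob) leaning to the operator, -x.
- turret (a joint): Turret angle, rad, endless, + = counter-clockwise looking down on the knob. 5 sprung click stops 1.257 apart: straight down is a plug at 0 and at 1.257, the rod at 2.513, disc at 3.770 (= -2.513), bell at 5.027 (= -1.257). About 0.3 N m leaves a stop, less towards the crest half-way; past it the turret pulls itself into the next. Starts at a plug's stop, sometimes stuck half-way between the two.
- knob (a point): Middle of the black bar knob on the turret's upper end, grip here: bar 56 mm long, 16 thick, 38 tall along the axis (15 mm above this point, 23 below); 45 mm below this point comes the cross-bar. Turns with the turret: z = turret axis, up and 40 degrees towards the operator; x along the bar; y across its thickness (at turret angle 0, x leans 40 degrees up to the rear). 270 mm above the bench.
- work_point (a point): Where a head's tip must come: straight above the plate's middle, 130 mm above the bench. Fixed to the stand.
- lamp: Fragile strip light across the stand: aluminium bar 40 x 420 x 22 mm on two thin rods at y = +-190 mm of the stand. Origin: middle of its underside, 450 mm above the bench, 25 mm on the operator's side of the plate's middle. Its front edge is 10 mm behind the knob's middle and 180 mm above it: a hand pointing straight down has no room, one leaning like the knob has.
- rod_head (a point): Head with a thin steel rod 10 mm across, for the bottle with a cork. This point: middle of its free tip, 75 mm from the turret's pivot.
- disc_head (a point): Head with a broad flat steel disc 40 mm across, for the jar with a lid. This point: middle of the disc's free face.
- bell_head (a point): Head with a hollow steel bell 33 mm across the mouth, for the bottle with a crown cap. This point: middle of the bell's mouth.
- cork_bottle_mid (a point): Centre (half-way up) of a slim green glass bottle, 48 mm across, 109 mm high, thin neck with a cork standing proud.
- crown_bottle_mid (a point): Centre of a stubby green glass bottle, 52 mm across, 100 mm high, with a crimped steel crown cap 33 mm across.
- jar_mid (a point): Centre of a squat green glass jar, 66 mm across, 74 mm high, with a flat steel lid. One of these three vessels stands on the stand's plate, the other two wait on a thin board; which is which changes.
- cork_tub: White tub of corks, 84 mm across, 65 mm high, to be left alone.
- mallet: Wooden mallet lying on the bench, to be left alone.
- brush: Brush lying on the bench, to be left alone.
- tin: Plain metal tin, 68 mm across, 70 mm high, to be left alone.
- funnel: Steel funnel, mouth down, 90 mm across, 90 mm high, to be left alone.

How it is judged (in metres and radians):
At the end, for the whole second after the job is handed in: The head that belongs to the vessel on the plate (rod - corked bottle, bell - crown-capped bottle, disc - lidded jar) has its tip within 5 mm of the work point, the turret is still (under 0.05 rad/s), and the three vessels stand upright (within 0.1 rad) (((horizontal distance between cork_bottle_mid and work_point below 0.03 m and distance between rod_head and work_point below 0.005 m) or (horizontal distance between crown_bottle_mid and work_point below 0.03 m and distance between bell_head and work_point below 0.005 m) or (horizontal distance between jar_mid and work_point below 0.03 m and distance between disc_head and work_point below 0.005 m)) and velocity of joint turret between -0.05 and 0.05 rad/s and angle between each of cork_bottle_mid, crown_bottle_mid, jar_mid's own z axis and vertical below 0.1 rad); the robot touches nothing.
It fails at once if a bottle or the jar is shifted more than 15 mm (distance of any of cork_bottle_mid, crown_bottle_mid, jar_mid from where it was at the start of the episode above 0.015 m).
It fails at once if another thing on the bench is shifted more than 30 mm (distance of any of cork_tub, mallet, brush, tin, funnel from where it was at the start of the episode above 0.03 m).
It fails at once if a head or plug of the turret is pushed (over 3 N) (contact force between any of the fingers, the arm and turret_c9 above 3 N or contact force between any of the fingers, the arm and turret_c10 above 3 N or contact force between any of the fingers, the arm and turret_c11 above 3 N or contact force between any of the fingers, the arm and turret_c13 above 3 N or contact force between any of the fingers, the arm and turret_c15 above 3 N).
It fails at once if the strip light is bumped (over 5 N) (contact force between any of the fingers, the arm and lamp above 5 N).
It also fails if it takes over 67 s, if anything falls off the work surface, if the arm or the gripper's body presses on something with over 40 N, if the wrist force passes 120 N, or if a joint passes its speed limit or range.

### The arm

A 6-joint arm with a two-finger parallel gripper is mounted at the origin on the work surface. World frame = base frame: x ahead of the robot, y to its left, z up, the work surface at z = 0. Lengths are in m, angles in degrees, forces in N, time in s.
With the tool pointing down it reaches from about 0.25 to 0.725 m from the base axis. Payload 9.7 kg.
Tool frame: the origin (TCP) lies midway between the tips of the shut fingers; the grasp point (between the pads) lies 19 mm behind it; z points along the fingers, y is the direction in which the jaws open and shut (so a half turn about z gives the same grasp; the last joint's range is limited). The gripper opens to 85 mm and grips with 20 to 120 N. Pads are 22 mm wide; open, the fingers measure 114 mm over their backs; the gripper's body (76 mm by 85 mm) begins 54 mm behind the grasp point. The pads swing forward as they close: fully open they stand 13 mm farther back than shut.
Start: joints at [71.391, 4.979, 10.078, 95.1, 0, 90], TCP at [0.176, 0.521, 0.191] pointing down, gripper open.
Joint ranges: [-179.16, 179.16], [-48.56, 103.87], [-65.8, 70.77], [-126.05, 130.52], [-82.76, 87.17], [-180, 180]. Speed limits (degrees/s): [127.2, 127.2, 147.25, 180, 180, 180].

### API

Orientations are given as [roll, pitch, yaw] about the fixed x, y, z axes, in that order (R = Rz(yaw) Ry(pitch) Rx(roll)).
In Python, from workcell import bot, camera, recognise gives the robot as it stands. The module is installed in compiled form; this text tells all that it offers.
- The arm moves only by the tool apply_moves, never from a script. Its argument "targets" is one flat list of numbers, 7 for each row, row after row: the shift along the world's x, y, z in units of 30 mm (1.0 is 30 mm), then the turn, a rotation vector about the world's x, y, z in units of 6 degrees (1.0 is 6 degrees), then the opening, from 0 (shut) to 1 (fully open). A call has 1 to 5 rows; each row is the pose to reach, as a shift and turn from the pose commanded when the call began; what a row does not reach only later rows make up. A row lasts 1/10 s, in which the tool goes at most 50 mm and 8.59 degrees, less where a joint would pass 70% of its speed; a pose out of reach is approached as far as the arm can. A call with a gripper value outside its range is refused whole. The fingers move at their own pace and stop on an object; "newtons" is the grip in N (left out, the last holds). Time passes only in rows, so rows that repeat a pose let the fingers close. It gives the time, the measured TCP pose, the force and the opening at its end, in the units of the state.
- bot.get_obs(): the state, without advancing time (a new reading comes with each control period).
- camera(name): name is "scene" or "side" or "wrist"; returns a dict with "img" (420x560x3 uint8, red, green, blue), "intrinsics" (3x3 intrinsics, pixels), "origin" and "rotation" of the camera in the world. Camera axes: x right, y up, looking along -z (the intrinsics and any distortion apply to the point x, -y, -z); pixel columns grow to the right and rows downward; lengths in m; the calibration is good to about 2 mm. A picture is of the moment at which its call begins. There is no depth.
- bot.job_done(): hands the job in, once; it reports no verdict.
Trained networks look in the newest picture that a camera, given by its name, has taken for a name from the list of things; names that differ only in an ending like _2 or _b are one class to them, and where a whole thing is asked for, a point or a joint stands for the part that bears it (a point fixed in the world has none). Each returns a list of dicts, best first, with "conf" (0 to 1); they miss things now and then, are a little off and sometimes report something else, mostly with a low value. They report only what shows in the picture. A call takes as long as a camera call.
- recognise(query, camera): "box" ([left, top, right, bottom] in pixels, round what is visible of it).
The state is a dict: "time": time; "q": joint angles; "qd": joint speeds; "joint_efforts": joint torques, N m; "ee_pos": TCP position; "tcp_rot": TCP orientation; "wrist_force": force on the tool from outside, world axes, zero at the start; "torque": the same for the moment, N m; "opening": finger opening in m.
Only numpy, scipy, OpenCV 4.12 (cv2) and the standard library are available. Lean on these libraries where they do the work, as an engineer would, in place of code of your own. Each camera call takes 0.05 s, during which the arm holds its last target.

## Working session

There is one attempt and no reset: what is moved stays moved. The work goes in short steps, Python scripts to look and compute and a tool call to move; the robot and the scene stay as the last step left them, time stands still between calls to the robot, and variables do not carry over. Pictures are saved under pics/ and viewed, and the job is handed in when it is done.

Besides the shell and the picture viewer there is one more tool, called by a JSON object that holds its "op" and its "data". apply_moves: Moves the arm, as the interface text tells. Its arguments: {"type":"object","properties":{"targets":{"type":"array"},"newtons":{"type":"number"}},"required":["targets"]}

```bash
mkdir -p pics; cat > h.py <<'E'
import numpy as np,cv2
from workcell import bot,camera,recognise
def snap(n,f):
    c=camera(n); cv2.imwrite('pics/'+f,c['img'][:,:,::-1]); return c
def proj(c,P):
    P=np.atleast_2d(P); p=(P-c['origin'])@np.array(c['rotation']); q=np.c_[p[:,0],-p[:,1],-p[:,2]]@np.array(c['intrinsics']).T
    return q[:,:2]/q[:,2:]
def ray(c,uv):
    d=np.linalg.inv(c['intrinsics'])@[uv[0],uv[1],1]; d=np.array(c['rotation'])@[d[0],-d[1],-d[2]]; return np.array(c['origin']),d/np.linalg.norm(d)
E
python3 - <<'E'
from h import *
for n in('scene','side','wrist'):
    c=snap(n,n+'0.png'); print(n,np.round(c['origin'],3),np.round(c['rotation'],3).tolist(),c['intrinsics'])
    for k in ('press','turret','knob','lamp','cork_bottle_mid','crown_bottle_mid','jar_mid','rod_head','disc_head','bell_head'):
        print(k,[(np.round(r['box']).astype(int).tolist(),round(r['conf'],2)) for r in recognise(k,n)[:3]])
o=bot.get_obs();print(o)
E
```

```text
scene [1.32  0.566 0.99 ] [53.65, 0.917, 124.719] [[420.33169869   0.         279.91714763]
 [  0.         420.33169869 206.93625443]
 [  0.           0.           1.        ]]
press [([194, 158, 353, 361], 0.79), ([253, 215, 296, 277], 0.49), ([203, 138, 359, 213], 0.29)]
turret [([252, 213, 297, 277], 0.8)]
knob [([199, 157, 352, 359], 0.71), ([252, 215, 298, 276], 0.69)]
lamp [([202, 139, 361, 211], 0.93), ([428, 290, 483, 313], 0.16)]
cork_bottle_mid [([426, 288, 485, 313], 0.71), ([166, 198, 178, 225], 0.53)]
crown_bottle_mid [([189, 206, 200, 233], 0.88)]
jar_mid [([267, 270, 284, 304], 0.72)]
rod_head [([250, 214, 299, 275], 0.71)]
disc_head [([254, 215, 297, 278], 0.72), ([195, 159, 353, 360], 0.55), ([191, 209, 203, 232], 0.42)]
bell_head [([250, 217, 296, 279], 0.64)]
side [ 0.38  -1.27   1.572] [44.832, -0.847, -5.208] [[541.74919669   0.         268.60057785]
 [  0.         541.74919669 212.3325145 ]
 [  0.           0.           1.        ]]
press [([267, 128, 341, 300], 0.82)]
turret [([222, 313, 241, 335], 0.64), ([288, 237, 302, 256], 0.29)]
knob [([280, 374, 296, 400
[... 670 characters left out ...]
[]
jar_mid []
rod_head []
disc_head []
bell_head []
{'time': 1.65, 'q': array([ 7.13906526e+01,  4.97810278e+00,  1.00776491e+01,  9.50986126e+01,
       -7.07831677e-04,  8.99994712e+01]), 'qd': array([ 0.06716662,  0.03778677, -0.05470258,  0.04645363, -0.0175404 ,
        0.02597203]), 'joint_efforts': array([ 1.33132262e-04, -5.20088804e+01,  4.64857829e+01,  1.71864333e-03,
        3.81819768e-05,  9.22781851e-09]), 'ee_pos': array([0.1755163 , 0.52124224, 0.19148673]), 'tcp_rot': array([1.79999066e+02, 7.07840296e-04, 1.61391181e+02]), 'wrist_force': array([-0.14945677, -0.60370472,  0.32577463]), 'torque': array([-0.02534323,  0.00441307, -0.0025345 ]), 'opening': 0.08568006081554526}
```

```bash
python3 - <<'E'
import cv2
a=cv2.imread('pics/scene0.png')[120:375,150:400];b=cv2.imread('pics/side0.png')[110:310,230:400]
cv2.imwrite('pics/sc.png',cv2.resize(a,None,fx=2.35,fy=2.35,interpolation=3))
cv2.imwrite('pics/sd.png',cv2.resize(b,None,fx=3,fy=3,interpolation=3))
E
```

```text
(no output)
```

View pics/scene0.png

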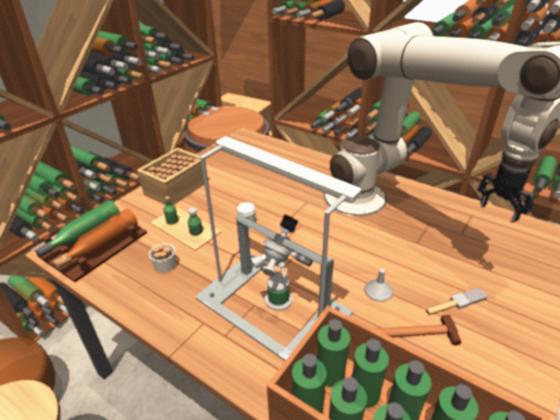

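View pics/side0.png

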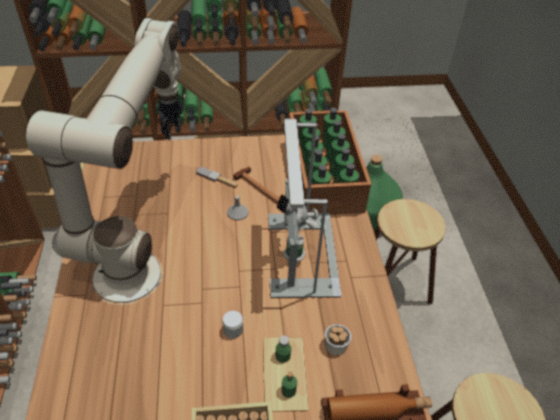

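View pics/sc.png

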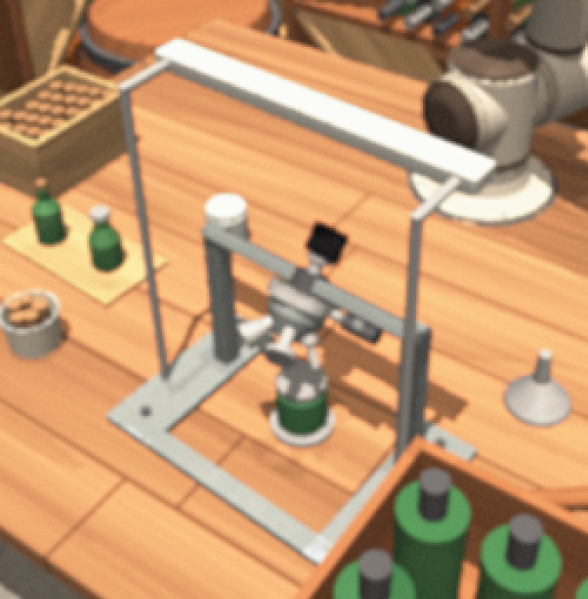

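View pics/sd.png

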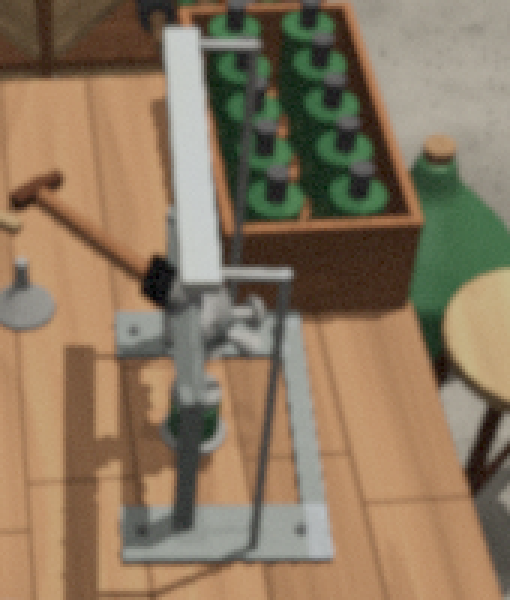

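```bash
cat >> h.py <<'E'
from scipy.spatial.transform import Rotation as R
_cam=camera
def camera(n):
    c=_cam(n); c['rotation']=R.from_euler('xyz',c['rotation'],degrees=True).as_matrix(); return c
def stand(p,L):
    c,s=np.cos(p[2]),np.sin(p[2]); L=np.atleast_2d(L); return L@np.array([[c,-s,0],[s,c,0],[0,0,1]]).T+[p[0],p[1],0]
E
cat > fit.py <<'E'
from h import *
from scipy.optimize import least_squares
C=[camera('scene'),camera('side')]
kn=[-0.045*0-.14*np.tan(np.radians(40))*0,0,.27]
# knob: axis through pivot; knob x: lamp front edge (-45mm) is 10mm behind knob -> -55mm
kn=[-.055,0,.27]
pts=[(0,[-.025,-.21,.472],(221.5,139.6)),(0,[-.025,.21,.472],(355.5,193)),(0,[0,0,.008],(278.5,300.9)),(0,kn,(288.7,223.4)),
(1,[-.025,.21,.472],(290.3,119)),(1,[-.025,-.21,.472],(297,204.3)),(1,[0,0,.008],(295,252.3)),(1,kn,(282.7,203.7))]
f=lambda p:np.concatenate([proj(C[i],stand(p,L))[0]-uv for i,L,uv in pts])
r=least_squares(f,[.5,0,0],loss='soft_l1');print(r.x,np.degrees(r.x[2]));print(f(r.x).reshape(-1,2).round(1))
np.save('p.npy',r.x)
E
python3 fit.py
```

```text
[ 0.62344033  0.0563697  -0.07964947] -4.563578738930569
[[-1.4 -0.9]
 [ 0.6  0.3]
 [-0.6 -2.1]
 [ 0.1 -1. ]
 [ 1.  -0.4]
 [ 0.2 -1.1]
 [-0.3 -0. ]
 [-0.2 -1. ]]
```

```bash
cat >> h.py <<'E'
a40=np.radians(40)
def knobframe(p,th):
    u=np.array([-np.sin(a40),0,np.cos(a40)]);x0=np.array([np.cos(a40),0,np.sin(a40)]);y0=np.cross(u,x0)
    x=np.cos(th)*x0+np.sin(th)*y0; y=np.cross(u,x); Rz=R.from_euler('z',p[2]).as_matrix()
    return Rz@np.c_[x,y,u], stand(p,[-.055,0,.27])[0]
def knobpoly(c,p,th):
    F,o=knobframe(p,th); B=np.array([[a,b,d] for a in(-.028,.028) for b in(-.008,.008) for d in(-.023,.015)])
    return cv2.convexHull(proj(c,o+B@F.T).astype(np.float32))
E
cat > ov.py <<'E'
from h import *
p=np.load('p.npy');out=[]
for n in('scene','side'):
    c=camera(n);row=[]
    o=proj(c,stand(p,[-.055,0,.27]))[0]
    for th in(None,0,.628,1.257,-.628):
        x0,y0=int(o[0])-25,int(o[1])-25
        im=cv2.resize(c['img'][y0:y0+50,x0:x0+50,::-1],None,fx=3.2*1,fy=3.2,interpolation=3)
        if th is not None: cv2.polylines(im,[((knobpoly(c,p,th)-[x0,y0]+.5)*3.2).astype(int)],True,(0,255,255),1)
        row.append(im)
    out.append(np.hstack(row))
cv2.imwrite('pics/ov.png',np.vstack(out))
E
python3 ov.py
```

```text
(no output)
```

View pics/ov.png

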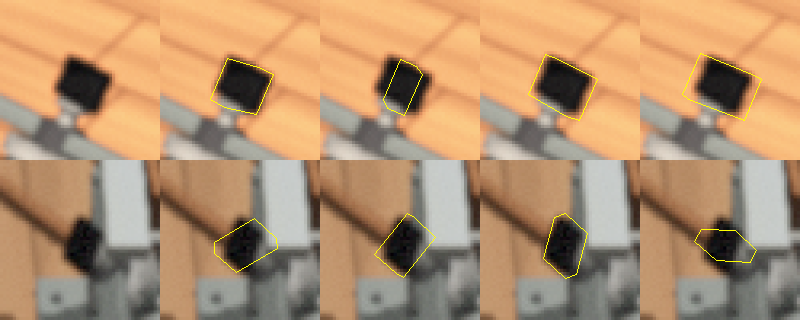

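```bash
cat > ang.py <<'E'
from h import *
from scipy.optimize import minimize
p=np.load('p.npy');C=[camera(n) for n in('scene','side')]
D=[]
for c in C:
    o=proj(c,stand(p,[-.055,0,.27]))[0].astype(int); x0,y0=o-18
    g=c['img'][y0:y0+36,x0:x0+36].max(2); g=cv2.resize(g,None,fx=4,fy=4,interpolation=1)
    D.append((c,x0,y0,g<75))
def s(th,sh):
    t=0
    for k,(c,x0,y0,m) in enumerate(D):
        best=0
        poly=knobpoly(c,p,th)
        for dx in np.arange(-2,2.1,.5):
            for dy in np.arange(-2,2.1,.5):
                q=np.zeros(m.shape,np.uint8);cv2.fillPoly(q,[((poly-[x0,y0]+.5+[dx,dy])*4).round().astype(int)],1)
                i=(q.astype(bool)&m).sum()/(q.astype(bool)|m).sum()
                if i>best:best=i;b=(dx,dy)
        sh.append((round(best,2),b)); t+=best
    return t
for th in np.arange(-1.6,1.6,.157):
    sh=[];print(round(th,2),round(s(th,sh),3),sh)
E
python3 ang.py
```

```text
-1.6 1.244 [(np.float64(0.52), (np.float64(-2.0), np.float64(-2.0))), (np.float64(0.72), (np.float64(0.0), np.float64(0.5)))]
-1.44 1.184 [(np.float64(0.51), (np.float64(-2.0), np.float64(-2.0))), (np.float64(0.67), (np.float64(0.0), np.float64(1.5)))]
-1.29 1.09 [(np.float64(0.5), (np.float64(-2.0), np.float64(-2.0))), (np.float64(0.59), (np.float64(-1.0), np.float64(2.0)))]
-1.13 0.938 [(np.float64(0.51), (np.float64(-2.0), np.float64(-2.0))), (np.float64(0.43), (np.float64(-1.0), np.float64(2.0)))]
-0.97 0.892 [(np.float64(0.51), (np.float64(-2.0), np.float64(-2.0))), (np.float64(0.38), (np.float64(-1.5), np.float64(2.0)))]
-0.82 0.927 [(np.float64(0.51), (np.float64(-2.0), np.float64(-2.0))), (np.float64(0.42), (np.float64(-1.0), np.float64(2.0)))]
-0.66 0.948 [(np.float64(0.51), (np.float64(-2.0), np.float64(-1.5))), (np.float64(0.43), (np.float64(0.0), np.float64(2.0)))]
-0.5 0.996 [(np.float64(0.53), (np.float64(-2.0), np.float64(-1.5))), (np.float64(0.47), (np.float64(-1.0), np.float64(-0.5)))]
-0.34 1.044 [(np.float64(0.55), (np.float64(-2.0), np.float64(-1.5))), (np.float64
[... 853 characters left out ...]
float64(0.0))), (np.float64(0.58), (np.float64(0.0), np.float64(-0.5)))]
0.91 1.377 [(np.float64(0.78), (np.float64(0.5), np.float64(-2.0))), (np.float64(0.6), (np.float64(0.0), np.float64(0.0)))]
1.07 1.314 [(np.float64(0.68), (np.float64(-1.0), np.float64(-1.0))), (np.float64(0.63), (np.float64(-0.5), np.float64(1.5)))]
1.23 1.267 [(np.float64(0.6), (np.float64(-2.0), np.float64(-1.0))), (np.float64(0.67), (np.float64(0.0), np.float64(1.5)))]
1.38 1.271 [(np.float64(0.56), (np.float64(-2.0), np.float64(-2.0))), (np.float64(0.71), (np.float64(0.0), np.float64(0.5)))]
1.54 1.244 [(np.float64(0.52), (np.float64(-2.0), np.float64(-2.0))), (np.float64(0.72), (np.float64(0.0), np.float64(0.5)))]
```

```bash
cat >> h.py <<'E'
def goal(p,th,t,off=0):
    """tool pose with TCP at knob+t*u; returns delta in move units from current measured pose"""
    F,o=knobframe(p,th); T=F@np.diag([1,-1,-1.]); P=o+t*F[:,2]
    ob=bot.get_obs(); C=R.from_euler('xyz',ob['tcp_rot'],degrees=True).as_matrix()
    d=(P-ob['ee_pos'])/.03; rv=np.degrees(R.from_matrix(T@C.T).as_rotvec())/6
    print('t',ob['time'],'pos',ob['ee_pos'].round(3),'goal',P.round(4),'q',ob['q'].round(1),'F',ob['wrist_force'].round(1),'T',ob['torque'].round(2),'op',round(ob['opening'],4))
    print('delta',d.round(2).tolist(),rv.round(2).tolist())
E
python3 -c "
from h import *
goal(np.load('p.npy'),1.257,.16)"
```

```text
t 1.95 pos [0.176 0.521 0.191] goal [0.4661 0.0689 0.3926] q [71.4  5.  10.1 95.1  0.  90. ] F [-0.8 -0.2  0.1] T [ 0.03 -0.01  0.03] op 0.0855
delta [9.69, -15.08, 6.7] [5.02, -5.5, -14.95]
```

{"op": "apply_moves", "data": {"targets": [9.7,-15.1,6.7,5,-5.5,-14.9,1,9.7,-15.1,6.7,5,-5.5,-14.9,1,9.7,-15.1,6.7,5,-5.5,-14.9,1,9.7,-15.1,6.7,5,-5.5,-14.9,1,9.7,-15.1,6.7,5,-5.5,-14.9,1]}}

```text
time: 2.45
ee_pos: [0.3027, 0.3224, 0.28]
tcp_rot: [161.2, 3.1, 121.8]
wrist_force: [1.6, 0.4, -0.2]
opening: 0.0856
```

```bash
python3 -c "
from h import *
goal(np.load('p.npy'),1.257,.16)"
```

```text
t 2.45 pos [0.303 0.322 0.28 ] goal [0.4661 0.0689 0.3926] q [ 53.9 -25.2  -8.3  90.4  -9.7 110.2] F [ 1.6  0.4 -0.2] T [-0.13  0.2  -0.02] op 0.0856
delta [5.45, -8.45, 3.75] [2.86, -3.11, -8.49]
```

{"op": "apply_moves", "data": {"targets": [5.4,-8.4,3.75,2.9,-3.1,-8.5,1,5.4,-8.4,3.75,2.9,-3.1,-8.5,1,5.4,-8.4,3.75,2.9,-3.1,-8.5,1,5.4,-8.4,3.75,2.9,-3.1,-8.5,1,5.4,-8.4,3.75,2.9,-3.1,-8.5,1]}}

```text
time: 2.95
ee_pos: [0.4289, 0.1254, 0.3683]
tcp_rot: [145.0, -6.6, 83.5]
wrist_force: [0.1, 0.1, 0.5]
opening: 0.0856
```

```bash
python3 -c "
from h import *
goal(np.load('p.npy'),1.257,.16)"
```

```text
t 2.95 pos [0.429 0.125 0.368] goal [0.4661 0.0689 0.3926] q [ 25.8 -38.4 -11.9  83.1 -13.2 120.5] F [0.1 0.1 0.5] T [0.02 0.5  0.02] op 0.0856
delta [1.24, -1.88, 0.81] [0.67, -0.75, -2.09]
```

{"op": "apply_moves", "data": {"targets": [1.2,-1.9,0.8,0.7,-0.7,-2.1,1,1.2,-1.9,0.8,0.7,-0.7,-2.1,1,1.2,-1.9,0.8,0.7,-0.7,-2.1,1]}}

```text
time: 3.25
ee_pos: [0.4649, 0.0685, 0.3917]
tcp_rot: [141.8, -11.5, 71.4]
wrist_force: [0.8, 0.1, -0.3]
opening: 0.0857
```

```bash
cat > w.py <<'E'
from h import *
import sys
p=np.load('p.npy')
goal(p,1.257,.16)
c=snap('wrist',sys.argv[1]+'_w.png')
im=cv2.imread('pics/'+sys.argv[1]+'_w.png')
for th,col in((.628,(0,0,255)),(1.257,(0,255,255)),(0,(255,0,255))):
    cv2.polylines(im,[knobpoly(c,p,th).round().astype(int)],True,col,1)
cv2.imwrite('pics/'+sys.argv[1]+'_w.png',im)
E
sed -i '/^def snap/,/return c/c\def snap(n,f):\n    c=camera(n); cv2.imwrite("pics/"+f,c["img"][:,:,::-1]); return c' h.py; python3 w.py a
```

```text
t 3.25 pos [0.465 0.068 0.392] goal [0.4661 0.0689 0.3926] q [ 18.1 -38.5 -11.5  79.6 -14.1 125.9] F [ 0.8  0.1 -0.3] T [0.1  0.64 0.02] op 0.0857
delta [0.04, 0.02, 0.03] [-0.03, -0.06, 0.0]
```

View pics/a_w.png

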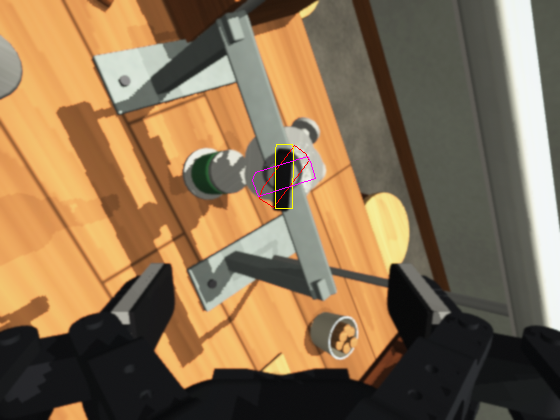

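```bash
python3 -c "
from h import *
goal(np.load('p.npy'),1.257,-.015)"
```

```text
t 3.3 pos [0.464 0.07  0.391] goal [0.5782 0.06   0.2585] q [ 18.2 -38.5 -11.5  79.7 -14.1 125.8] F [-0.3  0.3 -0.5] T [-0.01  0.55  0.02] op 0.0856
delta [3.79, -0.32, -4.41] [-0.02, -0.08, -0.04]
```

{"op": "apply_moves", "data": {"targets": [0.7,-0.06,-0.84,0,0,0,1,1.4,-0.12,-1.68,0,0,0,1,2.1,-0.18,-2.5,0,0,0,1,2.7,-0.23,-3.15,0,-0.05,0,1,2.7,-0.23,-3.15,0,-0.05,0,1]}}

```text
time: 3.8
ee_pos: [0.5452, 0.0644, 0.2909]
tcp_rot: [142.0, -11.3, 71.8]
wrist_force: [0.1, -0.1, -0.2]
opening: 0.0852
```

```bash
python3 w.py b; python3 -c "
from h import *
goal(np.load('p.npy'),1.257,-.015)"
```

```text
t 3.8 pos [0.545 0.064 0.291] goal [0.4661 0.0689 0.3926] q [ 13.2 -34.6 -21.8  64.6 -10.9 121.5] F [ 0.1 -0.1 -0.2] T [-0.01  0.63  0.01] op 0.0852
delta [-2.64, 0.15, 3.39] [-0.0, -0.1, -0.08]
t 3.85 pos [0.545 0.064 0.294] goal [0.5782 0.06   0.2585] q [ 13.2 -34.7 -21.7  64.8 -10.9 121.5] F [-0.5 -0.5  0.6] T [ 0.08  0.55 -0.03] op 0.0854
delta [1.11, -0.15, -1.17] [-0.01, -0.08, -0.07]
```

View pics/b_w.png

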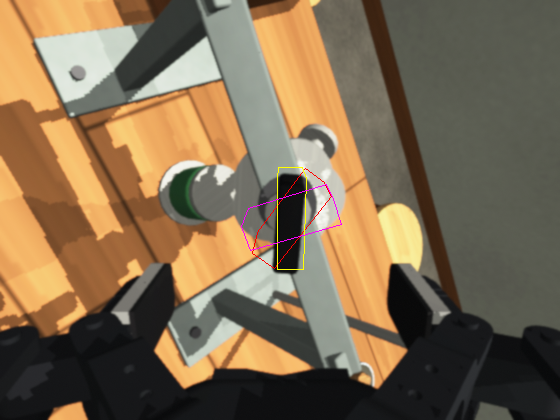

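```bash
cat > m.py <<'E'
from h import *
import sys
p=np.load('p.npy');th=float(sys.argv[1]);t=float(sys.argv[2])
F,o=knobframe(p,th);T=F@np.diag([1,-1,-1.])
E=[];Q=[];CO=[];CR=[]
for i in range(6):
    c=camera('wrist');ob=bot.get_obs();E.append(ob['ee_pos']);Q.append(R.from_euler('xyz',ob['tcp_rot'],degrees=True));CO.append(c['origin']);CR.append(c['rotation'])
e=np.mean(E,0);C=R.concatenate(Q).mean().as_matrix();print('std',np.std(E,0).round(4))
print('err in goal tool frame (goal-cur) mm',(T.T@(o+t*F[:,2]-e)*1e3).round(1),'rot deg toolframe',np.degrees(R.from_matrix(C.T@T).as_rotvec()).round(2))
co=np.mean(CO,0)
print('cam in tool frame',(C.T@(co-e)*1e3).round(1)); print('cam axes in tool', (C.T@c['rotation']).round(3).tolist())
print('units delta',((o+t*F[:,2]-e)/.03).round(2), (np.degrees(R.from_matrix(T@C.T).as_rotvec())/6).round(2))
print('tool y world',C[:,1].round(3),'tool x',C[:,0].round(3),'tool z',C[:,2].round(3)); print('depth',-((o-co)@c['rotation'])[2])
print('F',ob['wrist_force'].round(1),'tq',ob['torque'].round(2),'t',ob['time'],'op',ob['opening'].round(4),'q',ob['q'].round(1))
E
python3 m.py 1.257 -.015
```

```text
std [0.0002 0.0002 0.0008]
err in goal tool frame (goal-cur) mm [-1.4  0.8 51.1] rot deg toolframe [-0.25 -0.26  0.21]
cam in tool frame [  67.9   -1.3 -182.4]
cam axes in tool [[-0.001, 0.962, 0.272], [1.0, 0.002, -0.001], [-0.001, 0.272, -0.962]]
units delta [ 1.1  -0.14 -1.3 ] [-0.02 -0.02 -0.06]
tool y world [ 0.706 -0.363  0.609] tool x [0.306 0.931 0.2  ] tool z [ 0.639 -0.045 -0.768]
depth 0.22917584381284392Traceback (most recent call last):
  File "m.py", line 14, in <module>
    print('F',ob['wrist_force'].round(1),'tq',ob['torque'].round(2),'t',ob['time'],'op',ob['opening'].round(4),'q',ob['q'].round(1))
                                                                                        ^^^^^^^^^^^^^^^^^^^
AttributeError: 'float' object has no attribute 'round'
```

```bash
sed -i "s/ob\['opening'\].round(4)/ob['opening']/" m.py; python3 w.py c
```

```text
t 4.15 pos [0.546 0.064 0.298] goal [0.4661 0.0689 0.3926] q [ 13.1 -34.8 -21.5  64.7 -10.9 121.6] F [ 0.2 -0.6 -0.2] T [ 0.04  0.56 -0.03] op 0.0855
delta [-2.65, 0.17, 3.16] [-0.02, -0.01, -0.05]
```

View pics/c_w.png

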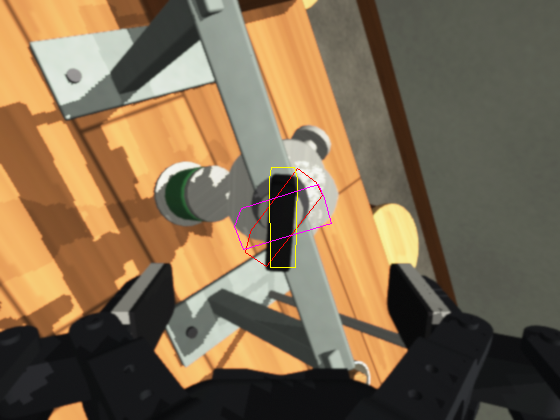

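{"op": "apply_moves", "data": {"targets": [0.55,-0.06,-0.65,0,0,0,1,1.1,-0.13,-1.3,0,0,0,1,1.1,-0.13,-1.3,0,0,0,1,1.1,-0.13,-1.3,0,0,0,1]}}

```text
time: 4.6
ee_pos: [0.5783, 0.0594, 0.2575]
tcp_rot: [141.7, -11.5, 71.7]
wrist_force: [-0.1, 0.5, 1.0]
opening: 0.0857
```

```bash
python3 m.py 1.257 -.015;python3 w.py d
```

```text
std [0.0001 0.     0.0002]
err in goal tool frame (goal-cur) mm [ 0.1 -0.6  0. ] rot deg toolframe [-0.18 -0.23  0.12]
cam in tool frame [  67.8   -1.  -182.8]
cam axes in tool [[-0.001, 0.962, 0.272], [1.0, 0.001, -0.0], [-0.0, 0.272, -0.962]]
units delta [-0.01  0.01 -0.01] [-0.02 -0.02 -0.05]
tool y world [ 0.704 -0.364  0.609] tool x [0.307 0.93  0.2  ] tool z [ 0.64  -0.046 -0.767]
depth 0.1799134324110482
F [ 0.2  0.  -0.3] tq [0.02 0.57 0.04] t 4.9 op 0.08540093239237283 q [ 11.4 -31.9 -24.4  58.6  -9.9 120.2]
t 4.9 pos [0.579 0.06  0.259] goal [0.4661 0.0689 0.3926] q [ 11.4 -31.9 -24.4  58.6  -9.9 120.2] F [ 0.2  0.  -0.3] T [0.02 0.57 0.04] op 0.0854
delta [-3.75, 0.31, 4.47] [-0.02, -0.02, -0.05]
```

View pics/d_w.png

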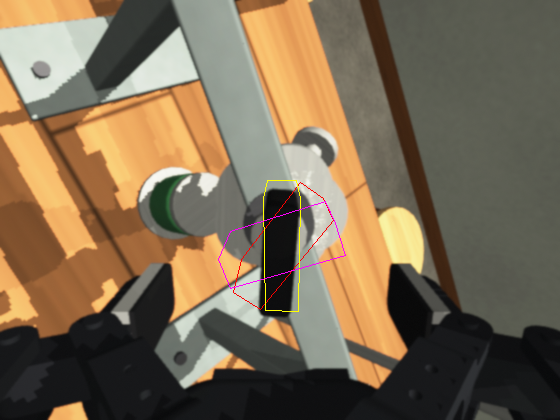

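{"op": "apply_moves", "data": {"targets": [-0.03,-0.08,-0.02,0.27,-0.02,-0.32,1,-0.03,-0.08,-0.02,0.27,-0.02,-0.32,0,-0.03,-0.08,-0.02,0.27,-0.02,-0.32,0,-0.03,-0.08,-0.02,0.27,-0.02,-0.32,0,-0.03,-0.08,-0.02,0.27,-0.02,-0.32,0], "newtons": 80}}

```text
time: 5.45
ee_pos: [0.5778, 0.0572, 0.2568]
tcp_rot: [142.1, -13.1, 69.7]
wrist_force: [-0.1, 0.4, -0.3]
opening: 0.0281
```

{"op": "apply_moves", "data": {"targets": [0,0,0,0,0,0,0,0,0,0,0,0,0,0,0,0,0,0,0,0,0]}}

```text
time: 5.75
ee_pos: [0.5778, 0.0571, 0.2567]
tcp_rot: [142.1, -13.1, 69.7]
wrist_force: [0.3, 0.4, 0.3]
opening: 0.0002
```

```bash
python3 m.py 1.257 -.015;python3 w.py e
```

```text
std [0. 0. 0.]
err in goal tool frame (goal-cur) mm [ 3.2  0.4 -1.2] rot deg toolframe [-0.27 -0.19 -2.38]
cam in tool frame [  67.9   -0.9 -182.9]
cam axes in tool [[-0.001, 0.962, 0.272], [1.0, 0.001, -0.0], [-0.0, 0.272, -0.962]]
units delta [0.02 0.1  0.06] [-0.29 -0.01  0.28]
tool y world [ 0.691 -0.404  0.599] tool x [0.338 0.914 0.226] tool z [ 0.638 -0.046 -0.768]
depth 0.1779996402963397
F [-0.1  0.2  0.5] tq [ 0.06  0.57 -0.  ] t 6.05 op -1.982869611233486e-05 q [ 11.  -32.  -24.7  58.6  -9.6 122.4]
t 6.05 pos [0.578 0.057 0.257] goal [0.4661 0.0689 0.3926] q [ 11.  -32.  -24.7  58.6  -9.6 122.4] F [-0.1  0.2  0.5] T [ 0.06  0.57 -0.  ] op -0.0
delta [-3.72, 0.39, 4.53] [-0.29, -0.01, 0.28]
```

View pics/e_w.png

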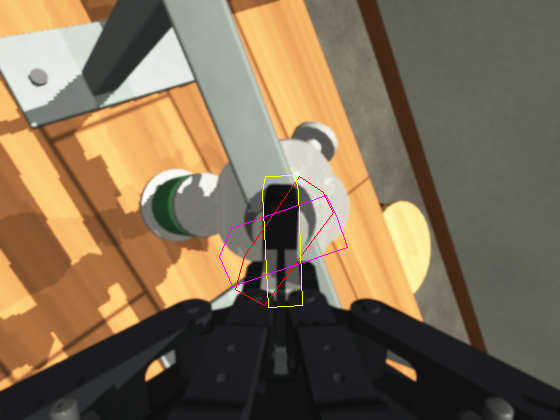

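```bash
python3 - <<'E'
from h import *
p=np.load('p.npy');out=[]
for n in('scene','side'):
    c=camera(n);o=proj(c,stand(p,[-.055,0,.27]))[0].astype(int)
    im=c['img'][o[1]-40:o[1]+50,o[0]-45:o[0]+45,::-1];out.append(cv2.resize(im,(390,390),interpolation=3))
    ob=bot.get_obs(); print(n,'tcp px',proj(c,ob['ee_pos'])[0],'knob',o)
cv2.imwrite('pics/f.png',np.hstack(out))
c=camera('wrist');cv2.imwrite('pics/f2.png',cv2.resize(c['img'][150:350,180:400,::-1],None,fx=2.7,fy=2.7,interpolation=3))
E
```

```text
scene tcp px [285.86956464 227.44027162] knob [288 222]
side tcp px [285.11767052 206.03739071] knob [282 202]
```

View pics/f.png

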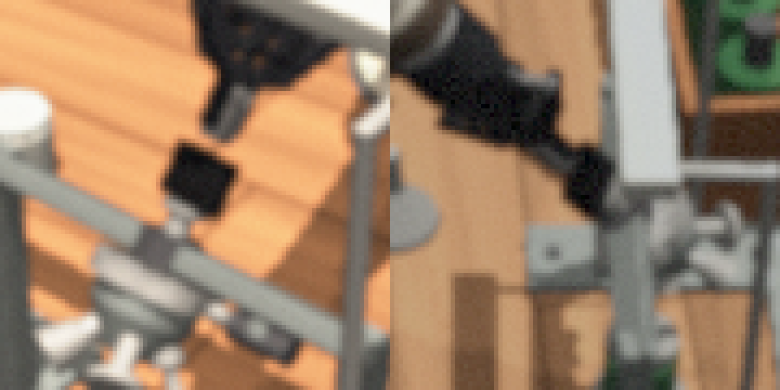

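View pics/f2.png

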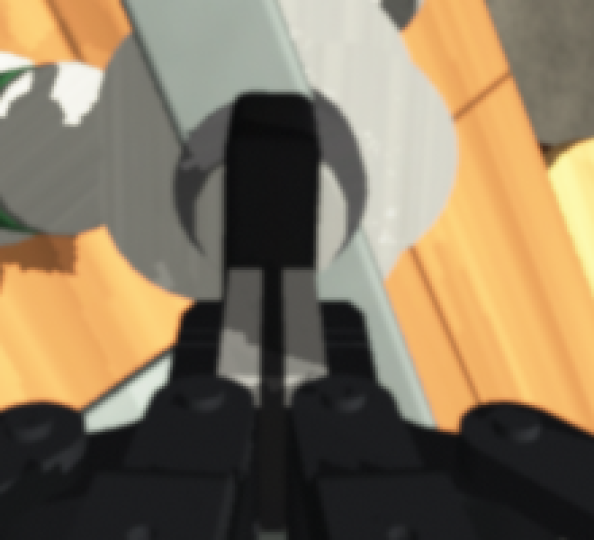

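```bash
python3 - <<'E'
from h import *
p=np.load('p.npy')
ob=bot.get_obs();z=R.from_euler('xyz',ob['tcp_rot'],degrees=True).as_matrix()[:,2]
for n in('scene','side','wrist'):
    c=camera(n);out=[]
    im=c['img'][:,:,::-1].copy()
    for d in(0,10,20,30,40):
        out.append(proj(c,ob['ee_pos']-z*d*1e-3)[0].round(1).tolist())
    print(n,out)
    F,o=knobframe(p,1.2); print([proj(c,o+s*F[:,2])[0].round(1).tolist() for s in(-.045,-.023,0,.015)])
E
```

```text
scene [[285.9, 227.4], [287.3, 224.1], [288.7, 220.8], [290.1, 217.5], [291.5, 214.1]]
[[282.3, 237.3], [285.5, 230.0], [288.8, 222.4], [291.0, 217.4]]
side [[285.1, 206.0], [283.3, 204.5], [281.6, 202.9], [279.8, 201.3], [278.0, 199.7]]
[[290.4, 209.8], [286.6, 206.3], [282.5, 202.7], [279.8, 200.3]]
wrist [[282.0, 234.2], [282.1, 241.0], [282.2, 248.5], [282.3, 256.9], [282.4, 266.4]]
[[282.4, 213.2], [282.5, 224.7], [282.5, 239.5], [282.5, 251.4]]
```

{"op": "apply_moves", "data": {"targets": [0,0,0,0,0,0,1,0,0,0,0,0,0,1,0,0,0,0,0,0,1,0.25,-0.02,-0.3,0,0,0,1,0.5,-0.04,-0.6,0,0,0,1]}}

```text
time: 6.9
ee_pos: [0.5934, 0.0559, 0.2381]
tcp_rot: [142.0, -13.1, 69.7]
wrist_force: [0.5, -0.6, -0.2]
opening: 0.0719
```

{"op": "apply_moves", "data": {"targets": [0.2,-0.01,-0.23,0,0,0,1,0.35,-0.025,-0.42,0,0,0,1,0.35,-0.025,-0.42,0,0,0,1]}}

```text
time: 7.2
ee_pos: [0.6033, 0.0549, 0.2241]
tcp_rot: [142.2, -13.0, 69.6]
wrist_force: [0.1, 0.5, 0.3]
opening: 0.0854
```

```bash
cat > v.py <<'E'
from h import *
import sys
p=np.load('p.npy');out=[]
for n in('scene','side'):
    c=camera(n);o=proj(c,stand(p,[-.055,0,.27]))[0].astype(int)
    im=c['img'][o[1]-40:o[1]+50,o[0]-45:o[0]+45,::-1];out.append(cv2.resize(im,(390,390),interpolation=3))
cv2.imwrite('pics/%s.png'%sys.argv[1],np.hstack(out))
c=camera('wrist');cv2.imwrite('pics/%s2.png'%sys.argv[1],c['img'][:,:,::-1])
E
python3 v.py g; python3 m.py 1.21 -.055
```

```text
std [0.     0.     0.0001]
err in goal tool frame (goal-cur) mm [ 2.9 -0.  -0.7] rot deg toolframe [-0.24 -0.21  0.31]
cam in tool frame [  67.8   -0.9 -182.9]
cam axes in tool [[-0.001, 0.962, 0.272], [1.0, 0.001, -0.0], [-0.0, 0.272, -0.962]]
units delta [0.02 0.09 0.04] [-0.   -0.03 -0.07]
tool y world [ 0.691 -0.404  0.599] tool x [0.338 0.913 0.226] tool z [ 0.639 -0.046 -0.768]
depth 0.14001940889119094
F [-0.  -0.6  0.6] tq [ 0.04  0.58 -0.01] t 7.65 op 0.08556762739900887 q [ 10.1 -29.2 -26.4  53.9  -9.  121.7]
```

View pics/g.png

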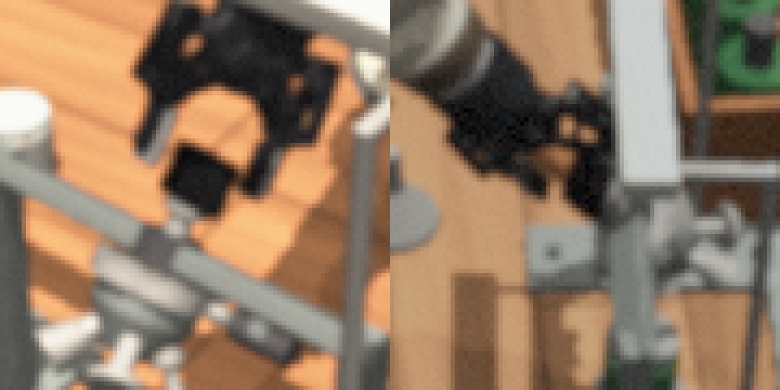

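View pics/g2.png

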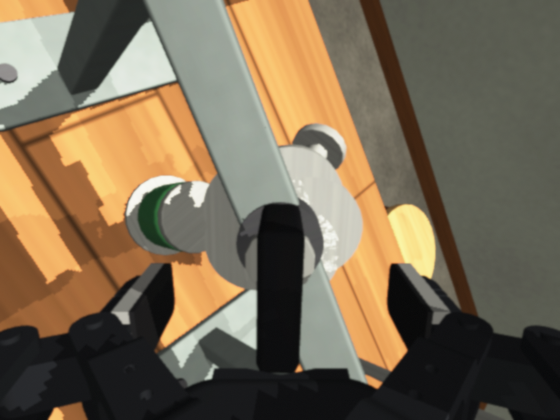

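{"op": "apply_moves", "data": {"targets": [0,0,0,0,0,0,0,0,0,0,0,0,0,0,0,0,0,0,0,0,0,0,0,0,0,0,0,0,0,0,0,0,0,0,0]}}

```text
time: 8.15
ee_pos: [0.6027, 0.0555, 0.2258]
tcp_rot: [142.1, -13.1, 69.7]
wrist_force: [-7.4, -0.0, 2.6]
opening: 0.015
```

{"op": "apply_moves", "data": {"targets": [0,0,0,0,0,0,0,0,0,0,0,0,0,0,0,0,0,0,0,0,0]}}

```text
time: 8.45
ee_pos: [0.6027, 0.0555, 0.2259]
tcp_rot: [142.1, -13.1, 69.7]
wrist_force: [-7.6, 1.7, 2.5]
opening: 0.0148
```

```bash
python3 v.py hh; python3 m.py 1.21 -.055
```

```text
std [0. 0. 0.]
err in goal tool frame (goal-cur) mm [ 3.1  1.  -0.9] rot deg toolframe [-0.35 -0.19  0.35]
cam in tool frame [  67.9   -0.9 -182.9]
cam axes in tool [[-0.001, 0.962, 0.272], [1.0, 0.001, -0.0], [-0.0, 0.272, -0.962]]
units delta [0.04 0.08 0.07] [-0.   -0.04 -0.08]
tool y world [ 0.692 -0.404  0.598] tool x [0.338 0.914 0.226] tool z [ 0.638 -0.046 -0.769]
depth 0.13979529346665504
F [-7.4  1.4  0.6] tq [0.11 1.19 0.17] t 8.9 op 0.01483346516802736 q [ 10.1 -29.2 -26.4  53.9  -9.  121.7]
```

View pics/hh.png

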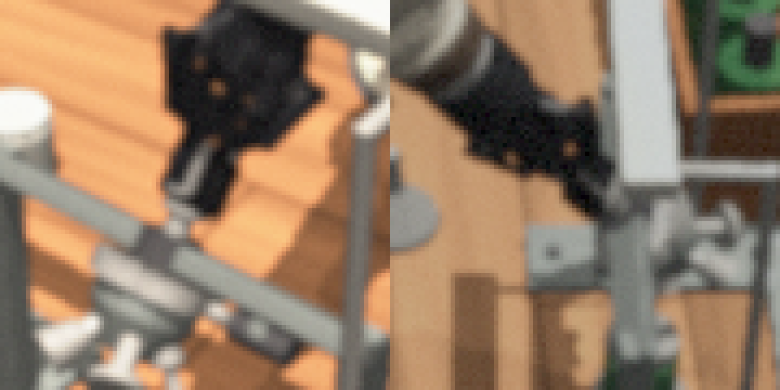

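View pics/hh2.png

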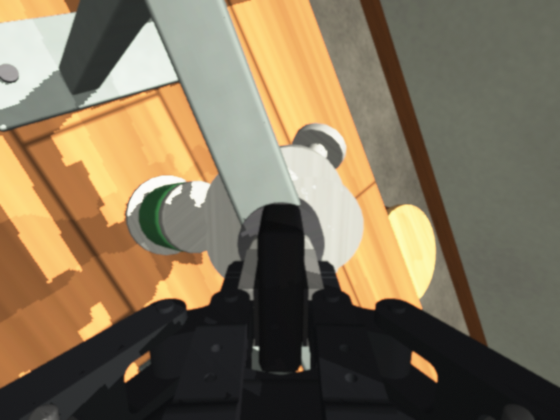

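{"op": "apply_moves", "data": {"targets": [0,0,0,-0.64,0.05,0.77,0,0,0,0,-1.28,0.09,1.54,0,0,0,0,-1.91,0.14,2.31,0,0,0,0,-2.55,0.18,3.08,0,0,0,0,-3.19,0.23,3.85,0]}}

```text
time: 9.4
ee_pos: [0.603, 0.0554, 0.2262]
tcp_rot: [140.6, 6.0, 93.3]
wrist_force: [-3.7, 1.9, -0.1]
opening: 0.0148
```

```bash
python3 m.py 1.73 -.055; python3 v.py i
```

```text
std [0. 0. 0.]
err in goal tool frame (goal-cur) mm [ 2.3  2.  -0.9] rot deg toolframe [-0.16 -0.37  0.61]
cam in tool frame [  68.4   -1.4 -182.9]
cam axes in tool [[-0.004, 0.962, 0.272], [1.0, 0.004, 0.001], [-0.0, 0.272, -0.962]]
units delta [0.03 0.08 0.06] [ 0.02 -0.04 -0.11]
tool y world [0.768 0.108 0.631] tool x [-0.055  0.993 -0.104] tool z [ 0.638 -0.045 -0.768]
depth 0.14015246367881706
F [-5.6  1.7  1.9] tq [ 0.51  0.9  -0.29] t 9.7 op 0.01502953602136844 q [ 10.  -29.2 -26.4  53.9  -8.9  91.8]
```

View pics/i2.png

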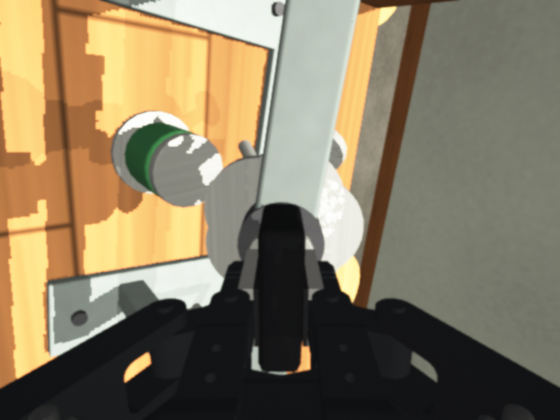

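{"op": "apply_moves", "data": {"targets": [0,0,0,-0.85,0.06,1.02,0,0,0,0,-1.7,0.12,2.05,0,0,0,0,-2.55,0.18,3.08,0,0,0,0,-3.4,0.24,4.1,0,0,0,0,-4.25,0.3,5.12,0]}}

```text
time: 10.35
ee_pos: [0.6034, 0.0556, 0.2265]
tcp_rot: [151.5, 29.1, 127.9]
wrist_force: [-0.8, 4.6, 0.9]
opening: 0.015
```

{"op": "apply_moves", "data": {"targets": [0,0,0,-0.85,0.06,1.02,0,0,0,0,-1.7,0.12,2.05,0,0,0,0,-2.55,0.18,3.08,0,0,0,0,-3.4,0.24,4.1,0,0,0,0,-4.25,0.3,5.12,0]}}

```text
time: 10.85
ee_pos: [0.6037, 0.0561, 0.2267]
tcp_rot: [179.3, 39.8, 175.1]
wrist_force: [0.7, 6.5, -0.2]
opening: 0.0148
```

```bash
python3 m.py 3.770 -.055; python3 v.py j
```

```text
std [0. 0. 0.]
err in goal tool frame (goal-cur) mm [-1.9  0.8 -0.9] rot deg toolframe [ 5.300e-01 -1.000e-02 -3.628e+01]
cam in tool frame [  70.1   -0.8 -182.9]
cam axes in tool [[-0.004, 0.962, 0.272], [1.0, 0.004, 0.001], [-0.0, 0.272, -0.962]]
units delta [0.01 0.06 0.05] [-3.93  0.26  4.59]
tool y world [0.078 0.997 0.01 ] tool x [-0.765  0.066 -0.64 ] tool z [ 0.639 -0.042 -0.768]
depth 0.1415867830435724
F [-0.6  6.4  1.1] tq [0.66 0.31 0.6 ] t 11.15 op 0.015154766400474882 q [ 10.  -29.2 -26.4  53.8  -8.8  11.8]
```

View pics/j2.png

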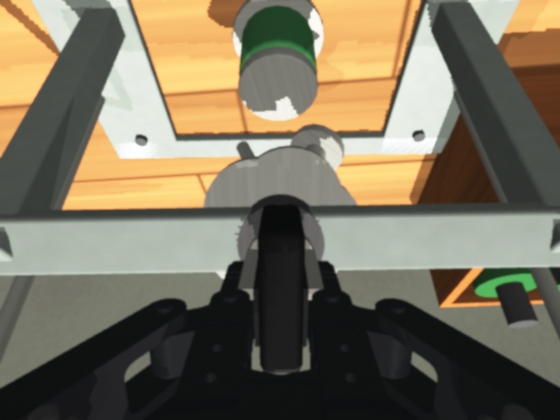

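View pics/j.png

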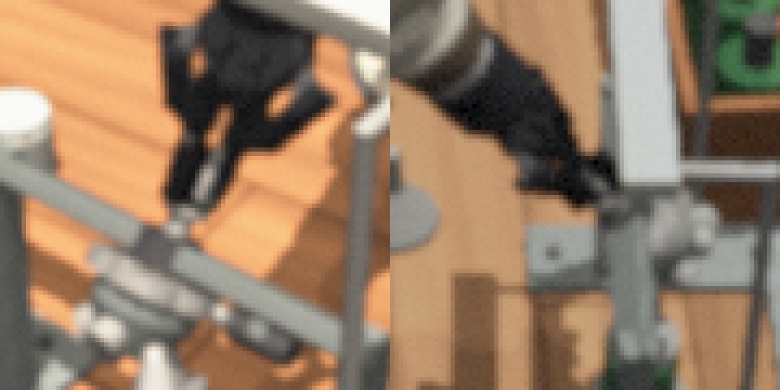

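{"op": "apply_moves", "data": {"targets": [0,0,0,-0.75,0.05,0.9,0,0,0,0,-1.49,0.1,1.79,0,0,0,0,-2.24,0.15,2.69,0,0,0,0,-2.98,0.2,3.58,0,0,0,0,-3.73,0.24,4.48,0]}}

```text
time: 11.8
ee_pos: [0.6036, 0.0566, 0.2266]
tcp_rot: [-154.8, 32.1, -142.2]
wrist_force: [-0.1, 8.7, 0.9]
opening: 0.0149
```

{"op": "apply_moves", "data": {"targets": [0,0,0,0,0,0,0,0,0,0,0,0,0,0,0,0,0,0,0,0,0]}}

```text
time: 12.1
ee_pos: [0.6035, 0.0566, 0.2265]
tcp_rot: [-155.0, 32.2, -142.5]
wrist_force: [0.0, 8.0, 1.3]
opening: 0.0149
```

```bash
python3 m.py 3.770 -.055; python3 v.py k
```

```text
std [0. 0. 0.]
err in goal tool frame (goal-cur) mm [-1.6  0.5 -0.9] rot deg toolframe [ 0.48  0.28 -1.44]
cam in tool frame [ 7.040e+01  1.000e-01 -1.829e+02]
cam axes in tool [[-0.001, 0.962, 0.272], [1.0, 0.001, 0.0], [0.0, 0.272, -0.962]]
units delta [0.01 0.04 0.04] [-0.23  0.01  0.12]
tool y world [-0.373  0.856 -0.358] tool x [-0.671 -0.516 -0.533] tool z [ 0.641 -0.041 -0.767]
depth 0.14194301988332028
F [-0.3  8.5  0.9] tq [0.69 0.34 1.1 ] t 12.4 op 0.01495469666540721 q [ 10.1 -29.4 -26.6  53.6  -8.8 -23.3]
```

View pics/k2.png

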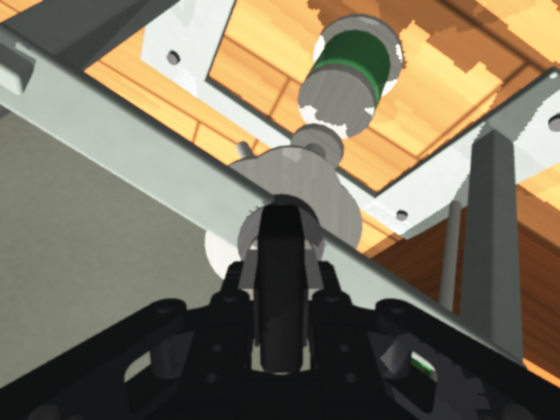

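View pics/k.png

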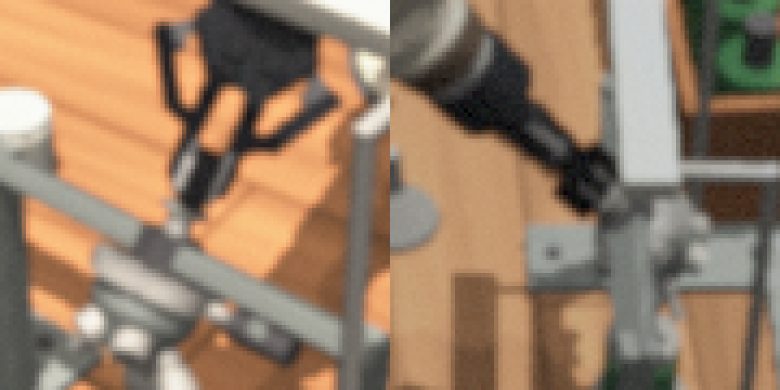

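{"op": "apply_moves", "data": {"targets": [0,0,0,-0.15,0.01,0.18,0,0,0,0,-0.15,0.01,0.18,1,0,0,0,-0.15,0.01,0.18,1,0,0,0,-0.15,0.01,0.18,1,0,0,0,-0.15,0.01,0.18,1]}}

```text
time: 13.05
ee_pos: [0.6033, 0.055, 0.2261]
tcp_rot: [-154.1, 31.5, -141.0]
wrist_force: [0.4, 1.0, 0.2]
opening: 0.0723
```

{"op": "apply_moves", "data": {"targets": [0,0,0,0,0,0,1,0,0,0,0,0,0,1,0,0,0,0,0,0,1]}}

```text
time: 13.35
ee_pos: [0.6033, 0.0551, 0.2261]
tcp_rot: [-154.1, 31.5, -141.0]
wrist_force: [-0.0, -0.2, -0.3]
opening: 0.0854
```

```bash
python3 m.py 3.770 -.055; python3 v.py l
```

```text
std [0. 0. 0.]
err in goal tool frame (goal-cur) mm [-2.8  1.5 -1.1] rot deg toolframe [0.35 0.16 0.  ]
cam in tool frame [ 7.040e+01  1.000e-01 -1.829e+02]
cam axes in tool [[-0.001, 0.962, 0.272], [1.0, 0.001, 0.0], [0.0, 0.272, -0.962]]
units delta [0.02 0.09 0.06] [-0.05 -0.01 -0.04]
tool y world [-0.389  0.842 -0.373] tool x [-0.663 -0.537 -0.522] tool z [ 0.64  -0.045 -0.767]
depth 0.14204051278275814
F [ 0.6  0.3 -0. ] tq [ 0.1   0.57 -0.01] t 13.65 op 0.08511978589631908 q [ 10.  -29.4 -26.6  53.7  -8.9 -24.8]
```

View pics/l2.png

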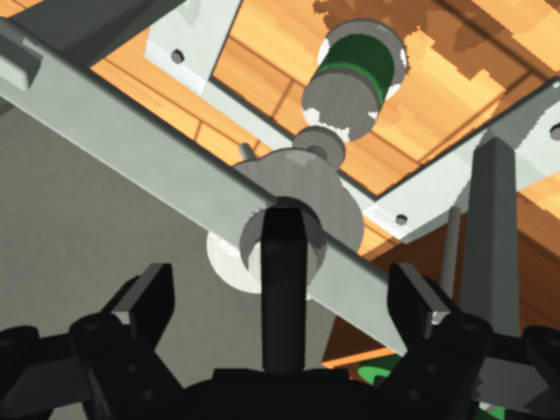

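View pics/l.png

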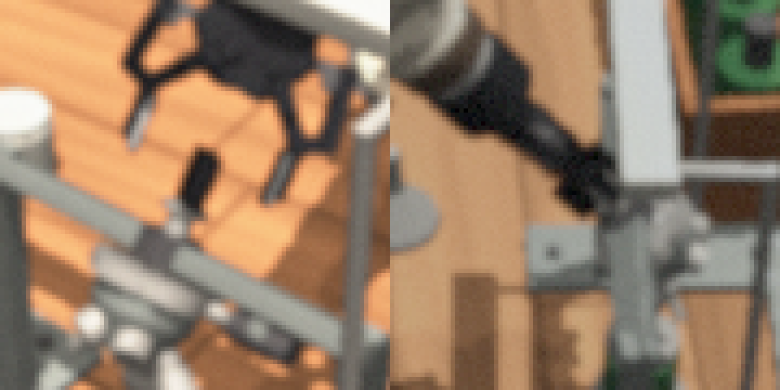

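{"op": "apply_moves", "data": {"targets": [-0.64,0.045,0.77,0,0,0,1,-1.28,0.09,1.53,0,0,0,1,-1.92,0.13,2.3,0,0,0,1,-2.56,0.18,3.07,0,0,0,1,-3.2,0.22,3.83,0,0,0,1]}}

```text
time: 14.3
ee_pos: [0.5063, 0.0617, 0.3421]
tcp_rot: [-154.0, 31.5, -141.0]
wrist_force: [0.4, -0.9, 0.1]
opening: 0.0856
```

```bash
python3 m.py 3.770 -.055; python3 - <<'E'
from h import *
p=np.load('p.npy')
c=camera('scene'); im=c['img'][120:375,150:400,::-1]; im=cv2.resize(im,None,fx=2.35,fy=2.35,interpolation=3)
w=proj(c,stand(p,[0,0,.13]))[0]; q=(w-[150,120]+.5)*2.35; cv2.drawMarker(im,tuple(q.astype(int)),(0,0,255),0,10)
cv2.imwrite('pics/n.png',im)
c=camera('wrist');im=c['img'][:,:,::-1].copy()
for th,col in((3.77,(0,255,255)),(3.6,(0,0,255)),):
    cv2.polylines(im,[knobpoly(c,p,th).round().astype(int)],True,col,1)
cv2.drawMarker(im,tuple(proj(c,stand(p,[0,0,.13]))[0].astype(int)),(0,0,255),0,10)
cv2.imwrite('pics/n2.png',im)
E
```

```text
std [0.0008 0.0001 0.003 ]
err in goal tool frame (goal-cur) mm [ -2.4   2.9 150.6] rot deg toolframe [ 0.31  0.3  -0.01]
cam in tool frame [  70.3    0.  -183.4]
cam axes in tool [[-0.0, 0.963, 0.27], [1.0, 0.0, -0.001], [-0.001, 0.27, -0.963]]
units delta [ 3.23 -0.13 -3.84] [-0.05  0.02 -0.04]
tool y world [-0.388  0.843 -0.374] tool x [-0.661 -0.537 -0.524] tool z [ 0.642 -0.044 -0.765]
depth 0.2881377884463176
F [-0.   1.  -0.1] tq [0.01 0.62 0.01] t 14.6 op 0.0854687007875004 q [ 14.3 -37.6 -17.8  71.4 -11.6 -21.4]
```

View pics/n.png

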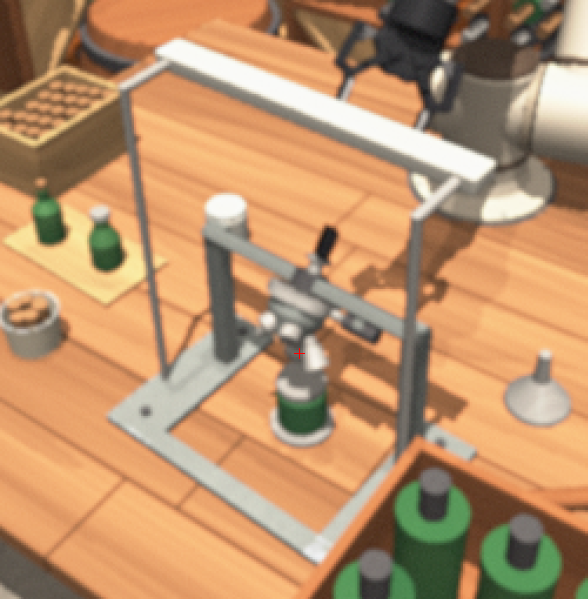

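View pics/n2.png

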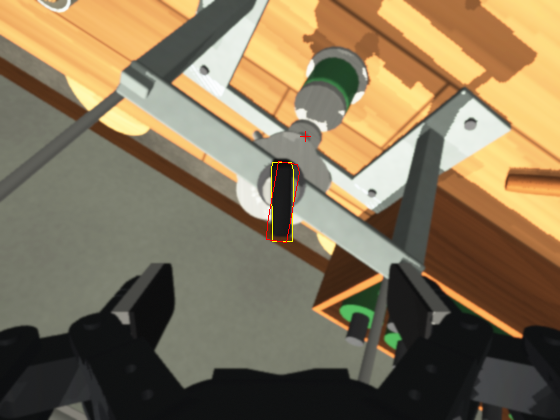

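```bash
python3 - <<'E'
from h import *
p=np.load('p.npy')
u=np.array([-np.sin(a40),0,np.cos(a40)]);piv=np.array([0,0,.205])
H=dict(p0=0,p1=1.257,rod=2.513,disc=3.77,bell=5.027)
th=3.77
ims=[]
for n,(r0,r1,c0,c1),s in(('scene',(215,295,240,320),4.9),('wrist',(60,220,230,390),2.45)):
    c=camera(n);im=cv2.resize(c['img'][r0:r1,c0:c1,::-1],None,fx=s,fy=s,interpolation=3);raw=im.copy()
    for k,a in H.items():
        d=R.from_rotvec(u*(th-a)).apply([0,0,-1.]); q=proj(c,stand(p,np.array([piv,piv+.075*d])))
        q=((q-[c0,r0]+.5)*s).astype(int);cv2.line(im,tuple(q[0]),tuple(q[1]),(0,0,255),1);cv2.putText(im,k,tuple(q[1]),0,.5,(255,0,0),1)
    ims.append(np.vstack([im]));ims.append(raw)
cv2.imwrite('pics/o.png',np.hstack(ims[:2]));cv2.imwrite('pics/o2.png',np.hstack(ims[2:]))
E
```

```text
(no output)
```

View pics/o.png

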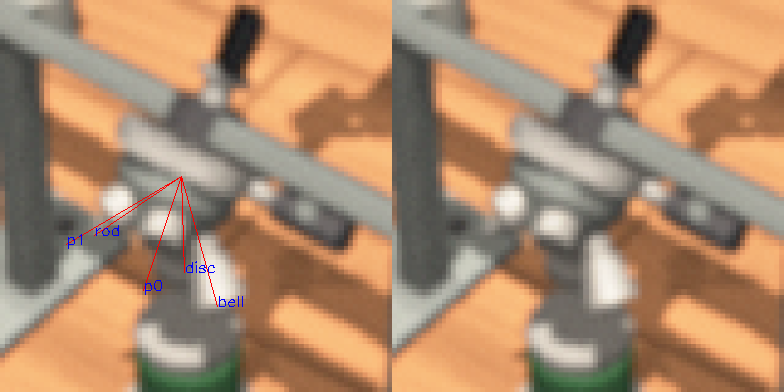

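View pics/o2.png

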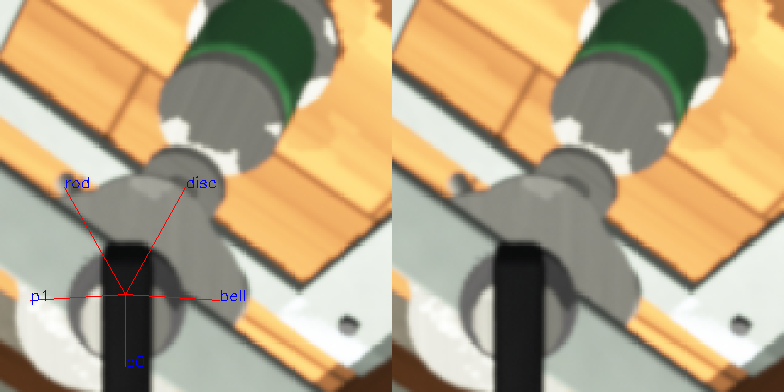

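```bash
python3 -c "
from h import *
bot.job_done();print(bot.get_obs()['time'])"
```

```text
the job is handed in; nothing more can be done
the job is handed in; nothing more can be done
```

The lidded jar stands on the plate, so I turned the turret by its bar knob 144° counter-clockwise, from the plug stop at 1.257 to the disc's stop at 3.770. Then I let go, backed off along the knob's axis, and handed the job in at about 15 s.

**Last checks:**
- **Right head:** the scene and wrist pictures show the broad disc over the jar. The bell, rod and plugs sit where the stand's geometry puts them for that stop.
- **Clicked home:** the bar reads about 2–3° short of 3.770, the same small offset it showed at its starting stop. I take this as measurement bias, and it is well inside the roughly 6° that 5 mm at the tip allows. I did not measure the tip's distance from the work point directly.
- **Nothing touched:** the wrist force was back to noise after release. The three vessels, the tub and the funnel looked unmoved in the last scene picture. I did not check the mallet, brush or tin separately.

**One disagreement:** the real fingertips appeared about 38 mm short of the reported tool position in all three cameras. My first grip therefore closed on air above the knob, with no contact force. I moved in about 40 mm more and the second grip held, with the fingers 15 mm apart.

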